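# Lock the dust trap and leave the blower running

### The arm

A 6-joint arm with a two-finger parallel gripper is mounted at the origin on the work surface. World frame = base frame: x ahead of the robot, y to its left, z up, the work surface at z = 0. Lengths are in m, angles in rad, forces in N, time in s.
With the tool pointing down it reaches from about 0.35 to 0.975 m from the base axis. Payload 17.4 kg.
Tool frame: the origin (TCP) lies midway between the tips of the shut fingers; the grasp point (between the pads) lies 19 mm behind it; z points along the fingers, y is the direction in which the jaws open and shut (so a half turn about z gives the same grasp; the last joint's range is limited). The gripper opens to 85 mm and grips with 20 to 120 N. Pads are 22 mm wide; open, the fingers measure 114 mm over their backs; the gripper's body (76 mm by 85 mm) begins 54 mm behind the grasp point. The pads swing forward as they close: fully open they stand 13 mm farther back than shut.
Start: joints at [1.068, 0.116, 1.442, -0, 1.584, -0.038], TCP at [0.303, 0.603, 0.231] pointing down, gripper open.
Joint ranges: [-2.83, 2.83], [-0.83, 2.19], [0.07, 2.5], [-1.14, 4.28], [0.01, 3], [-2.97, 2.97]. Speed limits (rad/s): [1.89, 1.89, 2.22, 3.14, 3.14, 3.14].

### API

Orientations are given as [roll, pitch, yaw] about the fixed x, y, z axes, in that order (R = Rz(yaw) Ry(pitch) Rx(roll)).
In Python, from plant import get_state, eyes, job gives the robot as it stands. The module is installed in compiled form; this text tells all that it offers.
- The arm moves only by the tool apply_moves, never from a script. Its argument "deltas" is a list of rows, each a list of 6 numbers: the shift along the world's x, y, z in mm, then the turn, a rotation vector about the world's x, y, z in degrees. In form: [[tx, ty, tz, rx, ry, rz], ...]. A call has exactly 10 rows; each row is the pose to reach, as a shift and turn from the pose commanded when the call began; what a row does not reach only later rows make up. A row lasts 1/10 s, in which the tool goes at most 50 mm and 8.59 degrees, less where a joint would pass 70% of its speed; a pose out of reach is approached as far as the arm can. A call with a gripper value outside its range is refused whole. "hand" is the finger opening in mm, from 0 to 85.4, set as the call begins (left out, the last holds). The fingers move at their own pace and stop on an object; "newtons" is the grip in N (left out, the last holds). Time passes only in rows, so rows that repeat a pose let the fingers close, or fill a call up. It gives the time, the measured TCP pose, the force and the opening at its end, in the units of the state.
- get_state(): the state, without advancing time (a new reading comes with each control period).
- eyes.capture(name): name is "scene" or "top"; returns a dict with "pixels" (420x560x3 uint8, red, green, blue), "fx", "fy", "cx", "cy" (pixels), "D" ([k1, k2, p1, p2, k3] as OpenCV has them; the pictures are not rectified), "rvec" (rotation vector, rad) and "tvec" (3), from world to camera coordinates, as OpenCV has them. Camera axes: x right, y down, z forward; pixel columns grow to the right and rows downward; lengths in m; the calibration is good to about 2 mm. A picture is of the moment at which its call begins. There is no depth.
- job.hand_in(): hands the job in, once; it reports no verdict.
The state is a dict: "clock": time; "qpos": joint angles; "joint_vel": joint speeds; "joint_torque": joint torques, N m; "tool_pos": TCP position; "orientation": TCP orientation; "contact_force": force on the tool from outside, world axes, zero at the start; "torque": the same for the moment, N m; "width": opening from 0.0 (shut) to 1.0 (fully open).
Only numpy, scipy, OpenCV 4.12 (cv2) and the standard library are available. Lean on these libraries where they do the work, as an engineer would, in place of code of your own. Each camera call takes 0.05 s, during which the arm holds its last target.

### The job

First fasten the dust trap's top panel: push its quarter-turn stud in and turn it clockwise a full ninety degrees so that it stays in, locked, without forcing it. Then set the dust blower running hands-free: squeeze its trigger all the way, press the lock-on button beside it fully in, and keep it pressed while you ease the trigger back until it holds on by itself. Leave the other things on the bench where they are.

Things in the scene. Friction and masses are not known exactly. Their poses are not given: they have to be found in the camera images.
- blower: Grey pistol-shaped dust blower on its side in a fixed cradle (foot plate x -90..160, y -123..67 mm, 12 mm thick). Origin on the bench under the handle's root; x is where the nozzle points, z up. Barrel along x at y 2..64, x -85..165 mm, top 89 mm above the bench, with a flat shoulder face at y = 0 (x -30..56 mm). The trigger is in the crook of handle and barrel.
- handle_mid (a point): Middle of the blower's handle, at (0, -57, 57) mm in its frame; same axes. The handle runs from the shoulder face at y = 0 to y = -115 mm: 34 mm thick (x -17..17), z 36..78 mm, with a 52 mm wide butt at y -109..-125 mm. The trigger is on its +x side.
- trigger_face (a point): Centre of the trigger's front face; axes as the blower's. Black bar 59 mm long (blower's y -62..-3), z 36..60 mm; face at x = 41 mm released, 24 mm proud of the handle. It is squeezed towards -x: handle and trigger together measure 58 mm released, 42 mm fully squeezed.
- trigger (a joint): Trigger travel, m: 0 released, 0.016 fully squeezed. Spring 4 N at first, 9 N at the end. The button goes in only beyond about 0.0125. With the button held in, the easing trigger catches at about 0.009 and both then stay; let go without the button, it returns to 0; squeezed again, it frees the button.
- button_face (a point): Centre of the lock-on button's outer face (looks to the blower's -y); axes as the blower's. Metal block 24 mm wide (x 22..46), z 64..84 mm, just above the trigger's level, standing 16 mm out of the shoulder face. Pressed towards +y, for example with the side of the finger that holds the trigger, slid along it towards the barrel.
- lock_button (a joint): Button travel, m: 0 out, 0.010 fully in (6 mm still proud). Spring 1 to 2 N. Blocked after about 1 mm unless the trigger is squeezed; needs about 0.009 to engage; springs out if let go before the trigger has eased onto it.
- dust_trap: White low box 170 (x) x 150 (y) x 75 mm high, fixed to the bench, with a flat metal panel on top. Origin on the bench under its centre, z up; the stud stands in the middle of the panel.
- stud_wing (a point): Centre of the stud's steel wing grip: a bar 60 mm long (point x) x 14 mm thick (point y) x 30 mm tall, its middle 110 mm above the bench when out (top 125 mm, underside 95 mm; a hub 28 mm wide below it). It moves and turns with the stud; z is the stud's axis, up. Unlocked the wing lies along the dust trap's x, locked along its y.
- stud_push (a joint): How far the stud is pushed in (down), m: 0 out, 0.012 fully in; spring 4 to 8 N. Must be in by about 0.009 or more before it can turn; once turned and let go it comes up to about 0.008 and stays.
- stud_turn (a joint): Turn of the stud in rad, clockwise seen from above: 0 unlocked, 1.571 (stop) locked. Light friction.
- jar: Bystander, to be left alone: small closed jar, 44 mm wide, 65 mm tall. Origin under its centre.
- mouse: Bystander, to be left alone: computer mouse, 105 x 60 x 31 mm. Origin under its centre.
- beaker: Bystander, to be left alone: open glass beaker, 70 mm wide, 90 mm tall. Origin under its centre.
- pen_cup: Bystander, to be left alone: black open pen cup, 72 mm wide, 100 mm tall. Origin under its centre.
- dish: Bystander, to be left alone: white shallow dish, 100 mm wide, 22 mm tall. Origin under its centre.
- flask: Bystander, to be left alone: amber bottle, 72 mm wide, 150 mm tall. Origin under its centre.
- notebook: Bystander, to be left alone: closed notebook, 210 x 150 x 14 mm. Origin under its centre.
Not all that is in view belongs to the job. Leave any green or pink look-alike of the dust_trap alone.

How it is judged:
On the way, in this order (a step that is already met when the one before it is completed fails the run):
1. the stud is pushed in and turned to its locked position (value of joint stud_turn above 1.4 rad and value of joint stud_push above 0.006 m), for 0.2 s.
2. the trigger is squeezed (value of joint trigger above 0.012 m), for 0.1 s.
At the end, for the whole second after the job is handed in: The stud is turned at least 80 degrees clockwise and stays in by more than 6 mm, and the blower's trigger holds on by itself (7.5 to 11.5 mm in) with its lock-on button in (more than 6.5 mm) (all of step 1 and value of joint trigger between 0.0075 and 0.0115 m and value of joint lock_button above 0.0065 m); the robot touches nothing.
It fails at once if one of the bystanders is moved by more than 30 mm (distance of any of jar, mouse, beaker, pen_cup, dish, flask, notebook from where it was at the start of the episode above 0.03 m).
It fails at once if the stud is forced (turned hard without being pushed in) (contact force between the fingers and dust_trap above 400 N).
It also fails if it takes over 53 s, if anything falls off the work surface, if the arm or the gripper's body presses on something with over 40 N, if the wrist force passes 120 N, or if a joint passes its speed limit or range.

## Working session

There is one attempt and no reset: what is moved stays moved. The work goes in short steps, Python scripts to look and compute and a tool call to move; the robot and the scene stay as the last step left them, time stands still between calls to the robot, and variables do not carry over. Pictures are saved under pics/ and viewed, and the job is handed in when it is done.

Besides the shell and the picture viewer there is one more tool, called in YAML: its name, and indented under it one key for each argument. apply_moves: Moves the arm, as the interface text tells. Its arguments: {"type":"object","properties":{"deltas":{"type":"array","items":{"type":"array","items":{"type":"number"}}},"hand":{"type":"number"},"newtons":{"type":"number"}},"required":["deltas"]}

```bash
mkdir -p pics; cat > h.py <<'E'
import numpy as np, cv2, pickle
from plant import get_state, eyes, job
def snap(n,f):
    c=eyes.capture(n); cv2.imwrite(f'pics/{f}.png',cv2.cvtColor(c['pixels'],cv2.COLOR_RGB2BGR)); pickle.dump(c,open(f'{f}.pkl','wb')); return c
def ld(f): return pickle.load(open(f'{f}.pkl','rb'))
def cam(c):
    K=np.array([[c['fx'],0,c['cx']],[0,c['fy'],c['cy']],[0,0,1.]]);R=cv2.Rodrigues(np.array(c['rvec'],float))[0];t=np.array(c['tvec'],float).reshape(3)
    return K,R,t,np.array(c['D'],float)
def ray(c,px,z):
    K,R,t,D=cam(c); p=cv2.undistortPoints(np.array(px,float).reshape(-1,1,2),K,D).reshape(-1,2)
    d=np.c_[p,np.ones(len(p))]@R; o=-R.T@t
    return o+d*((z-o[2])/d[:,2])[:,None]
def proj(c,P):
    K,R,t,D=cam(c); return cv2.projectPoints(np.array(P,float).reshape(-1,3),cv2.Rodrigues(R)[0],t,K,D)[0].reshape(-1,2)
E
python3 - <<'E'
from h import *
for n in('scene','top'):
    c=snap(n,n+'0'); K,R,t,D=cam(c); print(n,-R.T@t,c['fx'])
print(get_state())
E
```

```text
scene [ 1.65970632 -0.54293735  1.08553328] 524.7413998358753
top [0.2860174  0.00929233 1.32360868] 431.24532730084127
{'clock': 0.1, 'qpos': array([ 1.06822178e+00,  1.16424005e-01,  1.44219179e+00, -4.65741537e-06,
        1.58399992e+00, -3.78016625e-02]), 'joint_vel': array([ 0.00013373, -0.0004891 , -0.00115353, -0.00097169, -0.00260467,
        0.00278004]), 'joint_torque': array([ 7.83118485e-04, -7.33679438e+01, -6.33785892e+01, -1.17632835e-04,
        5.34877836e-03, -3.65299556e-06]), 'tool_pos': array([0.30247674, 0.60324433, 0.23064959]), 'orientation': array([-3.14057014e+00, -3.40105628e-05,  2.67681970e+00]), 'contact_force': array([-0.26809474,  0.43195863, -0.1020737 ]), 'torque': array([ 0.00249137, -0.04126029,  0.03081338]), 'width': 0.9985620346017686}
```

View pics/scene0.png

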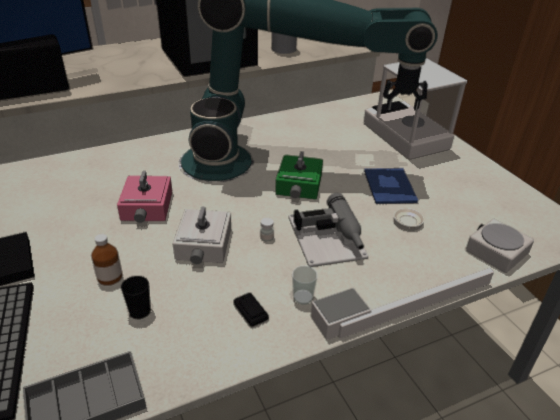

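View pics/top0.png

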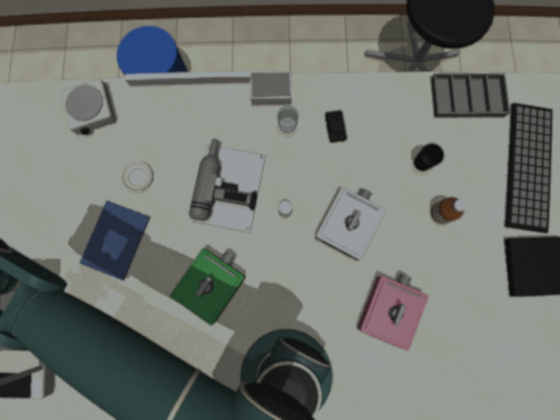

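The scene view shows the white trap at about (203,235) and the blower at (335,220). In the top view they are at about (351,221) and (215,190). I'll zoom in on both.

```bash
python3 - <<'E'
import cv2,numpy as np
a=cv2.imread('pics/top0.png')
x=cv2.resize(a[180:265,305:395],None,fx=6,fy=6,interpolation=cv2.INTER_CUBIC); cv2.imwrite('pics/t_trap.png',x)
x=cv2.resize(a[135:235,180:270],None,fx=6,fy=6,interpolation=cv2.INTER_CUBIC); cv2.imwrite('pics/t_blow.png',x)
a=cv2.imread('pics/scene0.png')
s=cv2.resize(a[190:270,285:375],None,fx=7,fy=7,interpolation=cv2.INTER_CUBIC); cv2.imwrite('pics/s_blow.png',s)
s=cv2.resize(a[195:275,165:245],None,fx=6,fy=6,interpolation=cv2.INTER_CUBIC); cv2.imwrite('pics/s_trap.png',s)
E
```

```text
(no output)
```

View pics/t_trap.png

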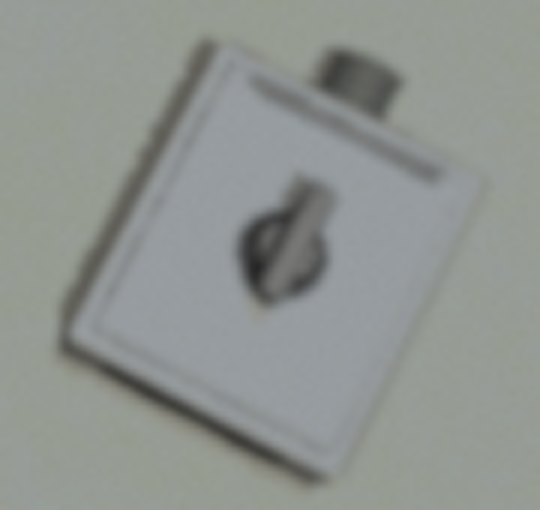

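View pics/t_blow.png

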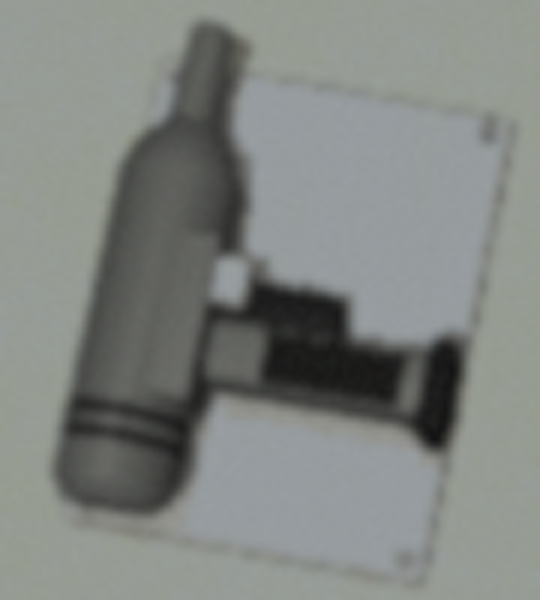

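View pics/s_blow.png

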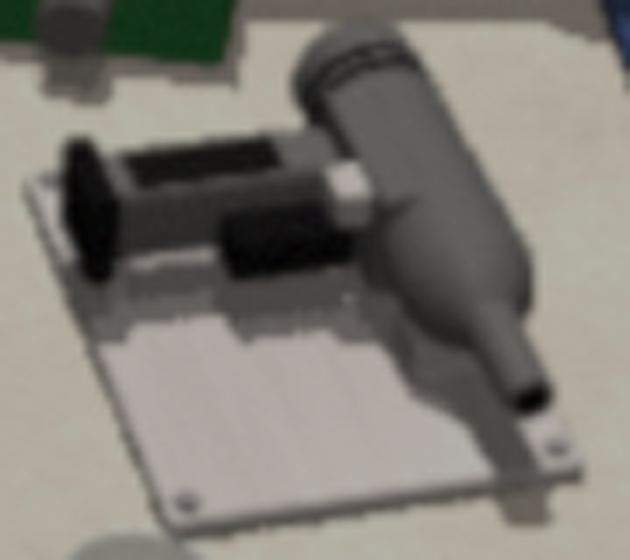

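View pics/s_trap.png

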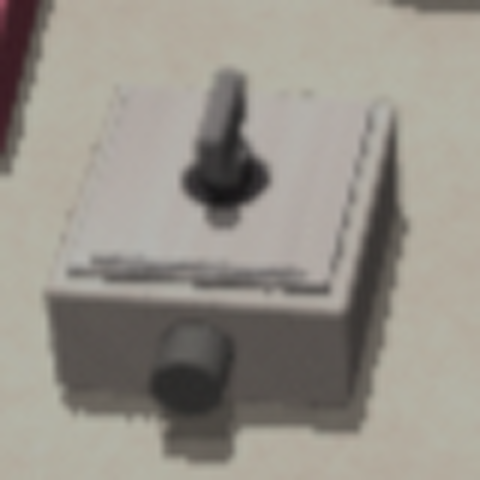

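```bash
cat > m.py <<'E'
from h import *
from scipy.optimize import least_squares
T=ld('top0');S=ld('scene0')
def px(p,s,o): return (np.array(p,float)+.5)/s-.5+np.array(o)
def fit(obs,x0):
    def f(x):
        R=np.array([[np.cos(x[2]),-np.sin(x[2])],[np.sin(x[2]),np.cos(x[2])]]); r=[]
        for c,P,p in obs:
            w=np.r_[R@np.array(P[:2])/1000+x[:2],P[2]/1000]; r+=list(proj(c,w)[0]-p)
        return np.array(r)
    s=least_squares(f,x0); print(s.x,np.degrees(s.x[2])); print(np.round(f(s.x).reshape(-1,2),1).tolist()); return s.x
t=lambda p:px(p,6,(305,180)); b=lambda p:px(p,6,(180,135)); s=lambda p:px(p,7,(285,190)); st=lambda p:px(p,6,(165,195))
if __name__=='__main__':
    C=[(215,42),(483,180),(330,478),(72,335)]
    print(ray(T,[t(p) for p in C],.075))
    print('wing ends top',ray(T,[t((317,182)),t((270,292))],.125))
    print('wing top scene',ray(S,[st((230,75)),st((212,140))],.125))
    print('plate',ray(T,[b((513,120)),b((422,585)),b((75,515)),b((165,60))],.012))
    print('plate s',ray(S,[s((175,530)),s((580,470)),s((28,180))],.012))
    print('button top', ray(T,[b((232,280))],.084),'butt',ray(T,[b((440,395))],.078), 'trig',ray(T,[b((300,312))],.06))
    # trap: vis corners, far +x side = connector side, unknown; use yaw from wing
E
python3 m.py
```

```text
[[ 0.55152408 -0.17461705  0.075     ]
 [ 0.47982715 -0.30371386  0.075     ]
 [ 0.3362506  -0.22097295  0.075     ]
 [ 0.40795575 -0.09891953  0.075     ]]
wing ends top [[ 0.4727203  -0.21243506  0.125     ]
 [ 0.42121053 -0.18782364  0.125     ]]
wing top scene [[ 0.4246049  -0.18724216  0.125     ]
 [ 0.47159034 -0.21238265  0.125     ]]
plate [[0.6726377  0.04915399 0.012     ]
 [0.42845506 0.09892013 0.012     ]
 [0.46786405 0.27663107 0.012     ]
 [0.70950778 0.23268638 0.012     ]]
plate s [[0.67699727 0.05235741 0.012     ]
 [0.71352845 0.23134641 0.012     ]
 [0.43484866 0.10147288 0.012     ]]
button top [[0.57287008 0.18617272 0.084     ]] butt [[0.51446956 0.08480108 0.078     ]] trig [[0.561326   0.15547161 0.06      ]]
```

apply_moves:
  deltas:
    - [7, -40, 0, 0, 0, 0]
    - [14, -80, 0, 0, 0, -0.5]
    - [22, -120, 0, 0, 0, -1]
    - [29, -160, 0, 0, 0, -1.5]
    - [36, -200, 0, 0, 0, -2]
    - [43, -240, 0, 0, 0, -2.4]
    - [50, -280, 0, 0, 0, -2.4]
    - [58, -320, 0, 0, 0, -2.4]
    - [65, -360, 0, 0, 0, -2.4]
    - [72, -400, 0, 0, 0, -2.4]
  hand: 60

```text
clock: 1.1
tool_pos: [0.3744, 0.2018, 0.2311]
orientation: [-3.142, 0.0, 2.635]
contact_force: [0.2, -0.3, 0.6]
width: 0.699
```

apply_moves:
  deltas:
    - [7, -40, 0, 0, 0, 0]
    - [14, -80, 0, 0, 0, 0]
    - [22, -120, 0, 0, 0, 0]
    - [29, -160, 0, 0, 0, 0]
    - [36, -200, 0, 0, 0, 0]
    - [43, -240, -5, 0, 0, 0]
    - [50, -280, -15, 0, 0, 0]
    - [58, -320, -25, 0, 0, 0]
    - [65, -360, -30, 0, 0, 0]
    - [72, -403, -31, 0, 0, 0]

```text
clock: 2.1
tool_pos: [0.4462, -0.2012, 0.1994]
orientation: [3.142, -0.001, 2.635]
contact_force: [1.2, 0.6, 0.2]
width: 0.701
```

```bash
python3 - <<'E'
from h import *
s=get_state(); print(s['clock'],s['tool_pos'],s['orientation'],s['qpos'],s['contact_force'],s['width'])
for n in('scene','top'):
    snap(n,n+'1')
a=cv2.imread('pics/scene1.png');cv2.imwrite('pics/a1.png',cv2.resize(a[130:280,130:290],None,fx=5,fy=4,interpolation=2)) 
a=cv2.imread('pics/top1.png');cv2.imwrite('pics/a2.png',cv2.resize(a[150:300,280:420],None,fx=4,fy=4,interpolation=2)) 
E
```

```text
2.1 [ 0.44617872 -0.2011719   0.19937762] [ 3.14151285e+00 -9.50850905e-04  2.63481923e+00] [-4.75772692e-01 -2.87053289e-01  1.87077834e+00  1.09249188e-04
  1.55881552e+00 -1.53979692e+00] [1.15813935 0.57820927 0.24185721] 0.7011994192341042
```

View pics/a1.png

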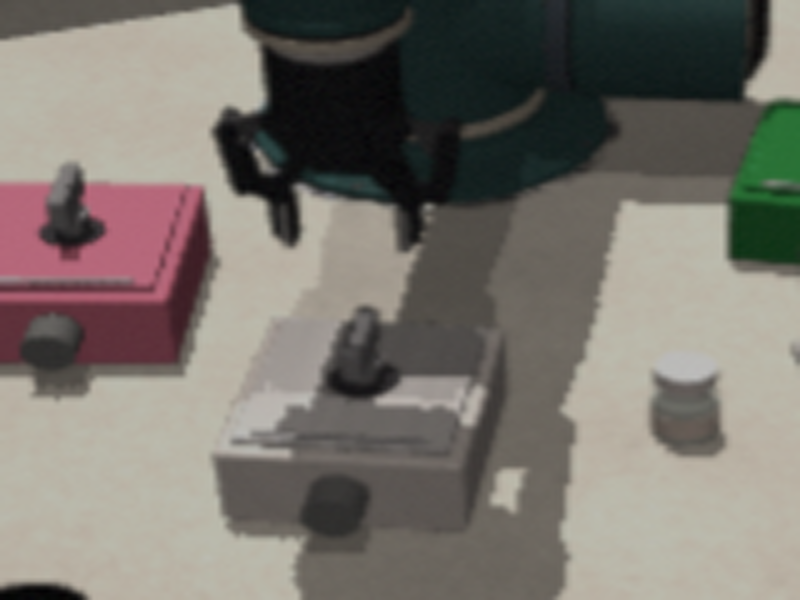

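View pics/a2.png

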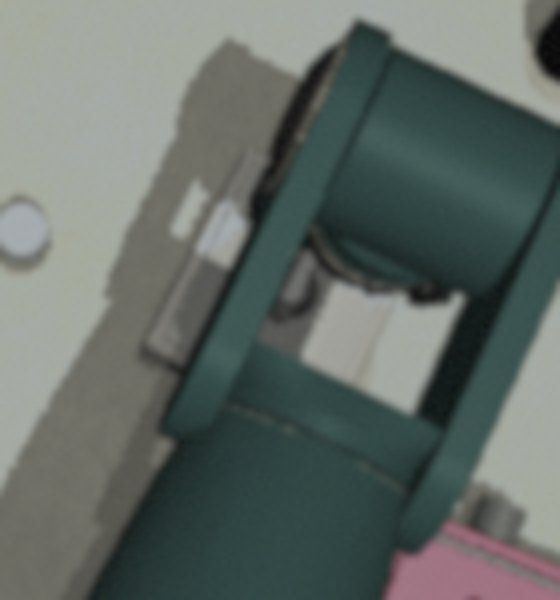

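The jaws straddle the wing, with the fingertips at about (285,240) and (405,245) in the crop and the wing between and below them. Next I descend and grip.

apply_moves:
  deltas:
    - [1, 1, -12, 0, 0, 0]
    - [1, 1, -25, 0, 0, 0]
    - [1, 1, -38, 0, 0, 0]
    - [1, 1, -50, 0, 0, 0]
    - [1, 1, -62, 0, 0, 0]
    - [1, 1, -74, 0, 0, 0]
    - [1, 1, -85, 0, 0, 0]
    - [1, 1, -95, 0, 0, 0]
    - [1, 1, -101, 0, 0, 0]
    - [1, 1, -101, 0, 0, 0]

```text
clock: 3.2
tool_pos: [0.4473, -0.1985, 0.0984]
orientation: [-3.142, -0.001, 2.635]
contact_force: [-0.2, -0.6, -0.1]
width: 0.702
```

apply_moves:
  deltas:
    - [0, 0, 0, 0, 0, 0]
    - [0, 0, 0, 0, 0, 0]
    - [0, 0, 0, 0, 0, 0]
    - [0, 0, 0, 0, 0, 0]
    - [0, 0, 0, 0, 0, 0]
    - [0, 0, 0, 0, 0, 0]
    - [0, 0, 0, 0, 0, 0]
    - [0, 0, 0, 0, 0, 0]
    - [0, 0, 0, 0, 0, 0]
    - [0, 0, 0, 0, 0, 0]
  hand: 5
  newtons: 50

```text
clock: 4.2
tool_pos: [0.4467, -0.2007, 0.0999]
orientation: [-3.137, 0.001, 2.634]
contact_force: [-11.6, -18.7, 3.0]
width: 0.153
```

```bash
python3 - <<'E'
from h import *
s=get_state(); print(s['clock'],s['tool_pos'],s['orientation'],s['contact_force'],s['torque'],s['width']*85.4)
c=snap('scene','scene2'); a=cv2.imread('pics/scene2.png');cv2.imwrite('pics/b1.png',cv2.resize(a[160:280,130:290],None,fx=5,fy=5,interpolation=2)) 
E
```

```text
4.2 [ 0.44674469 -0.20073126  0.0999462 ] [-3.13678603e+00  8.51166991e-04  2.63401989e+00] [-11.58610421 -18.72607886   3.03387077] [-3.09126383  1.93606812 -0.02269711] 13.030720973936015
```

View pics/b1.png

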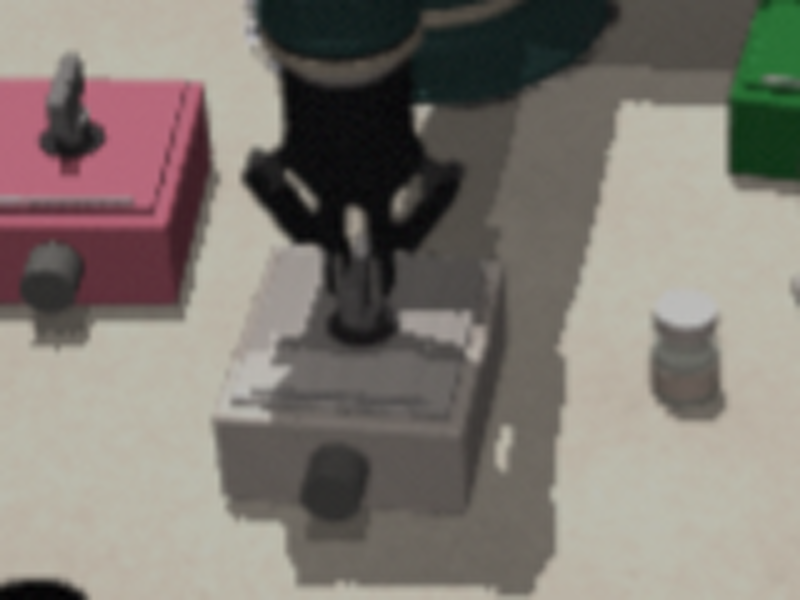

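The wing is gripped at about 13 mm opening. The side force is about 22 N, so I'll relieve it with a small shift while pushing in.

apply_moves:
  deltas:
    - [-0.6, -1, 0, 0, 0, 0]
    - [-1.2, -2.1, 0, 0, 0, 0]
    - [-1.2, -2.1, -2, 0, 0, 0]
    - [-1.2, -2.1, -4, 0, 0, 0]
    - [-1.2, -2.1, -6, 0, 0, 0]
    - [-1.2, -2.1, -8, 0, 0, 0]
    - [-1.2, -2.1, -10, 0, 0, 0]
    - [-1.2, -2.1, -12, 0, 0, 0]
    - [-1.2, -2.1, -13, 0, 0, 0]
    - [-1.2, -2.1, -13, 0, 0, 0]

```text
clock: 5.25
tool_pos: [0.4466, -0.2015, 0.0882]
orientation: [-3.14, 0.002, 2.635]
contact_force: [-9.9, -3.6, 18.7]
width: 0.154
```

apply_moves:
  deltas:
    - [-0.8, -0.3, 0, 0, 0, -3]
    - [-0.8, -0.3, 0, 0, 0, -9]
    - [-0.8, -0.3, 0, 0, 0, -15]
    - [-0.8, -0.3, 0, 0, 0, -21]
    - [-0.8, -0.3, 0, 0, 0, -27]
    - [-0.8, -0.3, 0, 0, 0, -33]
    - [-0.8, -0.3, 0, 0, 0, -39]
    - [-0.8, -0.3, 0, 0, 0, -44]
    - [-0.8, -0.3, 0, 0, 0, -48]
    - [-0.8, -0.3, 0, 0, 0, -50]

```text
clock: 6.25
tool_pos: [0.4446, -0.2033, 0.0882]
orientation: [-3.138, 0.005, 1.759]
contact_force: [-24.1, -17.9, 21.5]
width: 0.156
```

```bash
python3 - <<'E'
from h import *
s=get_state(); print(s['clock'],s['tool_pos'],s['orientation'],s['contact_force'],s['torque'],s['width']*85.4)
E
```

```text
6.25 [ 0.44458641 -0.20331029  0.08823567] [-3.13849295  0.00481919  1.75897147] [-24.08528286 -17.87867039  21.4759681 ] [-3.00006682  4.18006066  0.11570934] 13.326115535881334
```

apply_moves:
  deltas:
    - [-1.5, -1, 0, 0, 0, -3]
    - [-2, -1.5, 0, 0, 0, -8]
    - [-2, -1.5, 0, 0, 0, -14]
    - [-2, -1.5, 0, 0, 0, -20]
    - [-2, -1.5, 0, 0, 0, -26]
    - [-2, -1.5, 0, 0, 0, -32]
    - [-2, -1.5, 0, 0, 0, -37]
    - [-2, -1.5, 0, 0, 0, -40]
    - [-2, -1.5, 0, 0, 0, -41]
    - [-2, -1.5, 0, 0, 0, -41]

```text
clock: 7.25
tool_pos: [0.442, -0.2036, 0.0882]
orientation: [-3.14, 0.004, 1.046]
contact_force: [-29.4, -4.5, 28.4]
width: 0.158
```

```bash
python3 - <<'E'
from h import *
s=get_state(); print(s['clock'],s['tool_pos'],s['orientation'],s['contact_force'],s['torque'],s['width']*85.4)
E
```

```text
7.25 [ 0.44203601 -0.20361904  0.08816013] [-3.13954679  0.00412264  1.04589919] [-29.44499831  -4.51161578  28.41777646] [-0.88029889  5.34876658  0.27558338] 13.483716569181407
```

apply_moves:
  deltas:
    - [-1, 0, 0, 0, 0, -1]
    - [-2, 0, 0, 0, 0, -2]
    - [-2, 0, 0, 0, 0, -3]
    - [-2, 0, 0, 0, 0, -3.5]
    - [-2, 0, 0, 0, 0, -4]
    - [-2, 0, 0, 0, 0, -4]
    - [-2, 0, 0, 0, 0, -4]
    - [-2, 0, 0, 0, 0, -4]
    - [-2, 0, 0, 0, 0, -4]
    - [-2, 0, 0, 0, 0, -4]

```text
clock: 8.25
tool_pos: [0.4413, -0.2036, 0.0882]
orientation: [3.14, 0.003, 0.978]
contact_force: [-14.8, -4.8, 20.1]
width: 0.152
```

```bash
python3 - <<'E'
from h import *
s=get_state(); print(s['clock'],s['tool_pos'],s['orientation'],s['contact_force'],s['torque'],s['width']*85.4)
E
```

```text
8.25 [ 0.44133026 -0.20363103  0.08823303] [3.14021733e+00 2.75453948e-03 9.77855378e-01] [-14.75212192  -4.81374109  20.10256691] [-1.14885135  2.71531781  1.20952477] 12.997721573626764
```

The reaction moment rises to about 1.2 Nm, so the stop is reached. I'll release and lift.

apply_moves:
  deltas:
    - [0, 0, 0, 0, 0, 0]
    - [0, 0, 0, 0, 0, 0]
    - [0, 0, 0, 0, 0, 0]
    - [0, 0, 0, 0, 0, 0]
    - [0, 0, 0, 0, 0, 0]
    - [0, 0, 2, 0, 0, 0]
    - [0, 0, 20, 0, 0, 0]
    - [0, 0, 50, 0, 0, 0]
    - [0, 0, 85, 0, 0, 0]
    - [0, 0, 120, 0, 0, 0]
  hand: 60

```text
clock: 9.25
tool_pos: [0.4414, -0.2024, 0.2076]
orientation: [-3.141, -0.0, 0.977]
contact_force: [0.3, -0.6, -0.5]
width: 0.705
```

```bash
python3 - <<'E'
from h import *
s=get_state(); print(s['clock'],s['tool_pos'],s['orientation'],s['contact_force'],s['torque'],s['width']*85.4, s['qpos'])
c=snap('scene','scene3'); a=cv2.imread('pics/scene3.png');cv2.imwrite('pics/c1.png',cv2.resize(a[160:280,130:290],None,fx=5,fy=5,interpolation=2)) 
E
```

```text
9.25 [ 0.44137027 -0.20235236  0.20764241] [-3.14127922e+00 -1.41715455e-05  9.76879962e-01] [ 0.34718915 -0.61411643 -0.47019462] [-0.02284459 -0.01435133 -0.01297719] 60.18906451989361 [-4.82441912e-01 -2.99386062e-01  1.86713465e+00  4.89517363e-05
  1.57415398e+00  1.11474607e-01]
```

View pics/c1.png

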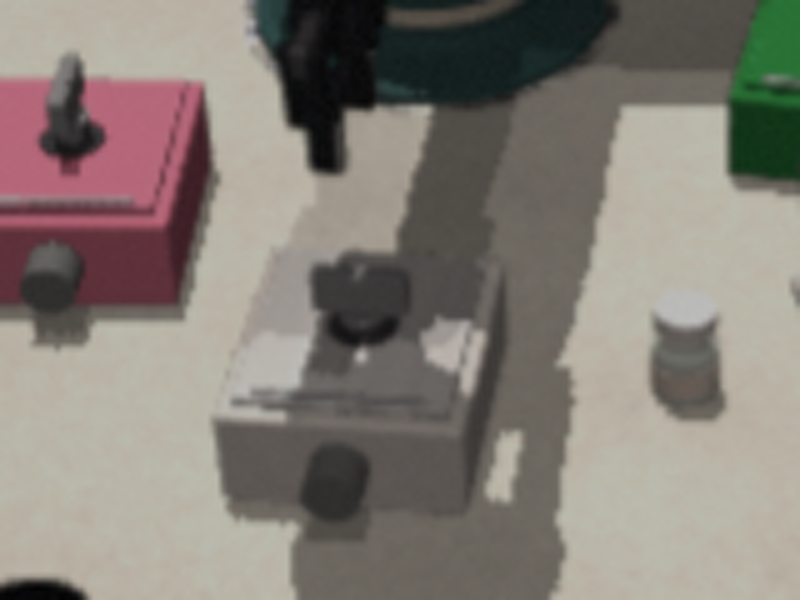

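The wing now lies along the box's y, at about (360,285) in the crop, and it sits lower, so the stud is locked. Next I fit the blower pose.

```bash
python3 - <<'E'
from m import *
o=[(T,(160,-123,12),b((513,120))),(T,(-90,-123,12),b((422,585))),(T,(-90,67,12),b((75,515))),
(S,(160,-123,12),s((175,528))),(S,(160,67,12),s((580,472))),(S,(-90,-123,12),s((28,180)))]
x=fit(o,[.53,.19,-.2])
for f in (T,S):
    o2=[q for q in o if q[0] is f]; fit(o2,x)
c,si=np.cos(x[2]),np.sin(x[2])
def W(P): P=np.array(P)/1000; return [x[0]+c*P[0]-si*P[1],x[1]+si*P[0]+c*P[1],P[2]]
pts={'btn':(34,-16,84),'btn1':(22,-16,84),'btn2':(46,-16,84),'trA':(41,-62,60),'trB':(41,-3,60),'buttA':(26,-125,78),'buttB':(-26,-125,78),'hA':(17,-109,78),'hB':(-17,-109,78)}
vt=cv2.resize(cv2.imread('pics/top0.png')[135:235,180:270],None,fx=6,fy=6,interpolation=2)
vs=cv2.resize(cv2.imread('pics/scene0.png')[190:270,285:375],None,fx=7,fy=7,interpolation=2)
for n,P in pts.items():
    for C,v,k,of in((T,vt,6,(180,135)),(S,vs,7,(285,190))):
        p=proj(C,W(P))[0]; u=(p+.5-np.array(of))*k-.5
        cv2.circle(v,tuple(int(round(a)) for a in u),4,(0,0,255),-1)
cv2.imwrite('pics/vt.png',vt);cv2.imwrite('pics/vs.png',vs)
E
```

```text
[ 0.54280624  0.20052382 -0.19776303] -11.330987032912098
[[0.2, -0.9], [0.4, -0.6], [-2.4, 0.1], [-1.4, 0.3], [0.8, -0.7], [-1.6, -0.5]]
[ 0.54135436  0.19873439 -0.19810932] -11.350827737858365
[[0.8, -0.4], [1.0, -0.2], [-1.8, 0.5]]
[ 0.54529318  0.20297821 -0.21013072] -12.039603188890963
[[-1.0, 0.4], [1.5, -0.2], [-0.4, -0.5]]
```

View pics/vt.png

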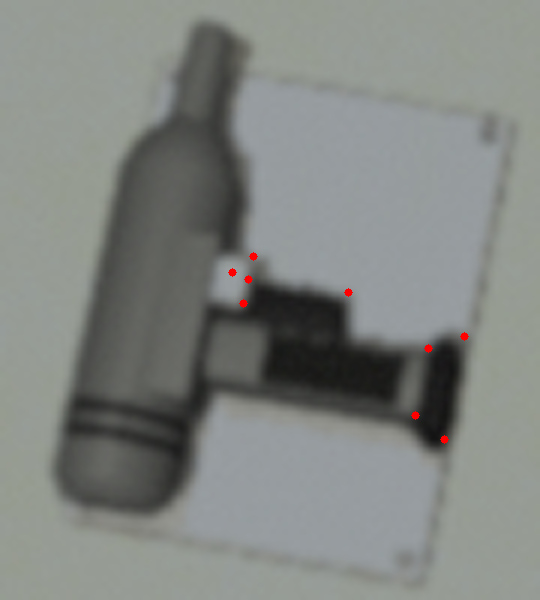

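View pics/vs.png

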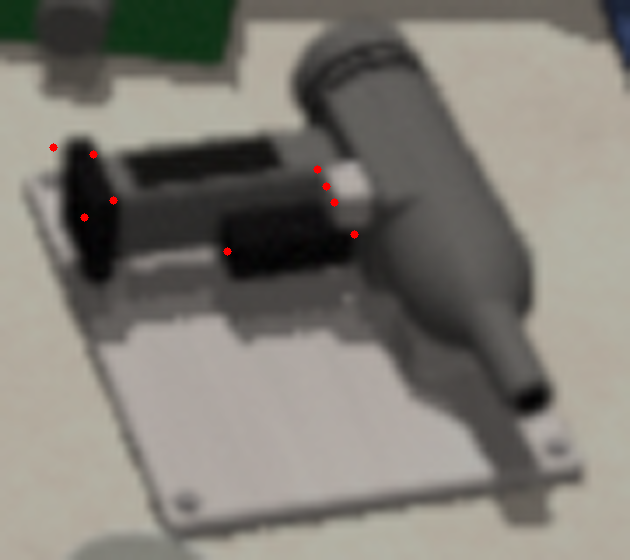

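apply_moves:
  deltas:
    - [10, 36, 0, 0, 0, 2]
    - [20, 72, 0, 0, 0, 5]
    - [31, 109, 0, 0, 0, 8]
    - [42, 145, 0, 0, 0, 11]
    - [52, 182, 0, 0, 0, 14]
    - [63, 218, -10, 0, 0, 17]
    - [73, 255, -20, 0, 0, 20]
    - [84, 291, -30, 0, 0, 22]
    - [94, 328, -40, 0, 0, 22.6]
    - [105, 364, -50, 0, 0, 22.6]
  hand: 82

```text
clock: 10.3
tool_pos: [0.5467, 0.1632, 0.1559]
orientation: [3.141, -0.0, 1.372]
contact_force: [0.5, -0.3, 0.6]
width: 0.958
```

```bash
python3 - <<'E'
from h import *
s=get_state(); print(s['clock'],s['tool_pos'],s['orientation'],s['contact_force'],s['torque'],s['width']*85.4, s['qpos'])
c=snap('scene','scene4'); a=cv2.imread('pics/scene4.png');cv2.imwrite('pics/d1.png',cv2.resize(a[150:270,270:400],None,fx=5,fy=5,interpolation=2)) 
c=snap('top','top4'); a=cv2.imread('pics/top4.png');cv2.imwrite('pics/d2.png',cv2.resize(a[130:300,170:400],None,fx=3.4,fy=3.4,interpolation=2)) 
E
```

```text
10.3 [0.54670845 0.16323624 0.15585031] [ 3.14142595e+00 -8.53752356e-05  1.37199535e+00] [ 0.49141961 -0.30991995  0.57669351] [ 0.01626621  0.06709219 -0.0326722 ] 81.786206505039 [ 2.45442814e-01 -8.14042210e-02  1.76421531e+00  5.47575023e-06
  1.45859435e+00  4.44243187e-01]
```

View pics/d1.png

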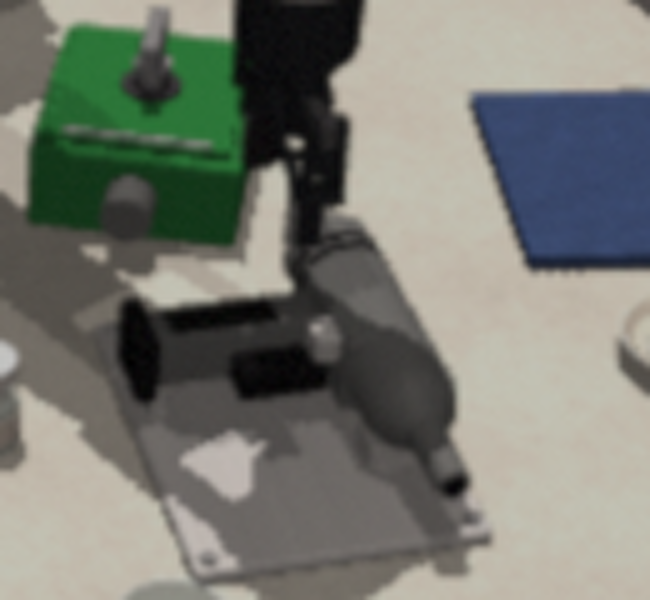

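View pics/d2.png

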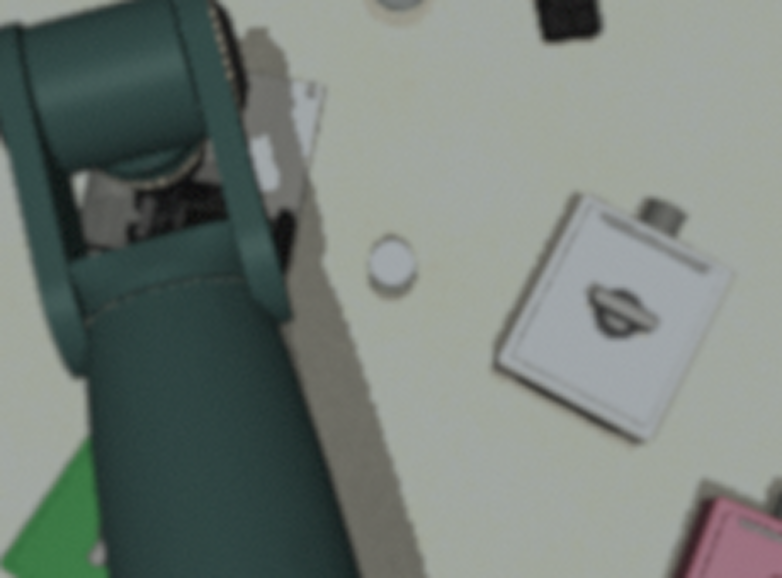

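The top view confirms the stud wing is along the box's y, at about (622,305) in the crop. The jaws are above the handle, so I descend.

apply_moves:
  deltas:
    - [0, 0, -13, 0, 0, 0]
    - [0, 0, -28, 0, 0, 0]
    - [0, 0, -43, 0, 0, 0]
    - [0, 0, -58, 0, 0, 0]
    - [0, 0, -71, 0, 0, 0]
    - [0, 0, -83, 0, 0, 0]
    - [0, 0, -95, 0, 0, 0]
    - [0, 0, -106, 0, 0, 0]
    - [0, 0, -115, 0, 0, 0]
    - [0, 0, -118, 0, 0, 0]

```text
clock: 11.4
tool_pos: [0.5462, 0.1614, 0.0371]
orientation: [-3.141, 0.001, 1.371]
contact_force: [0.0, 0.3, 0.3]
width: 0.96
```

```bash
python3 - <<'E'
from h import *
s=get_state(); print(s['clock'],s['tool_pos'],s['orientation'],s['contact_force'],s['torque'],s['width']*85.4)
c=snap('scene','scene5'); a=cv2.imread('pics/scene5.png');cv2.imwrite('pics/e1.png',cv2.resize(a[150:270,270:400],None,fx=5,fy=5,interpolation=2)) 
E
```

```text
11.4 [0.54621413 0.16142318 0.03711415] [-3.14050650e+00  5.18773183e-04  1.37137143e+00] [0.04703104 0.32037828 0.2660689 ] [0.00701857 0.01686274 0.00099148] 82.01646085726779
```

View pics/e1.png

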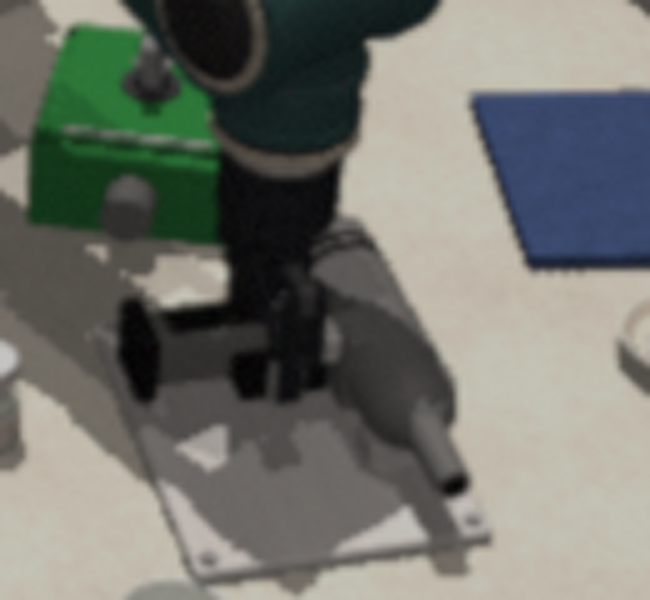

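apply_moves:
  deltas:
    - [-2, 0.4, 0, 0, 0, 0]
    - [-4, 0.8, 0, 0, 0, 0]
    - [-6, 1.2, 0, 0, 0, 0]
    - [-7, 1.4, 0, 0, 0, 0]
    - [-7, 1.4, 0, 0, 0, 0]
    - [-7, 1.4, 0, 0, 0, 0]
    - [-7, 1.4, 0, 0, 0, 0]
    - [-7, 1.4, 0, 0, 0, 0]
    - [-7, 1.4, 0, 0, 0, 0]
    - [-7, 1.4, 0, 0, 0, 0]
  hand: 66
  newtons: 30

```text
clock: 12.45
tool_pos: [0.5396, 0.1629, 0.0383]
orientation: [-3.142, -0.0, 1.371]
contact_force: [0.1, 0.1, -0.1]
width: 0.77
```

apply_moves:
  deltas:
    - [0, 0, 0, 0, 0, 0]
    - [0, 0, 0, 0, 0, 0]
    - [0, 0, 0, 0, 0, 0]
    - [0, 0, 0, 0, 0, 0]
    - [0, 0, 0, 0, 0, 0]
    - [0, 0, 0, 0, 0, 0]
    - [0, 0, 0, 0, 0, 0]
    - [0, 0, 0, 0, 0, 0]
    - [0, 0, 0, 0, 0, 0]
    - [0, 0, 0, 0, 0, 0]
  hand: 36

```text
clock: 13.45
tool_pos: [0.5372, 0.1634, 0.0396]
orientation: [-3.136, 0.001, 1.372]
contact_force: [-36.7, 0.8, 31.3]
width: 0.539
```

```bash
python3 - <<'E'
from h import *
s=get_state(); print(s['clock'],s['tool_pos'],s['orientation'],s['contact_force'],s['torque'],s['width']*85.4)
E
```

```text
13.45 [0.53720383 0.16342619 0.0396312 ] [-3.13577079e+00  6.55087991e-04  1.37159725e+00] [-36.66406113   0.76889144  31.30870669] [ 0.06086973  5.53100825 -0.00979205] 45.99930092838161
```

Opening is 46 mm, about 12 mm of trigger travel. The handle finger carries most of the load, so I'll recentre towards -x.

apply_moves:
  deltas:
    - [-1, 0.2, 0.5, 0, 0, 0]
    - [-2, 0.4, 1, 0, 0, 0]
    - [-3, 0.6, 1.5, 0, 0, 0]
    - [-4, 0.8, 1.5, 0, 0, 0]
    - [-5, 1, 1.5, 0, 0, 0]
    - [-5, 1, 1.5, 0, 0, 0]
    - [-5, 1, 1.5, 0, 0, 0]
    - [-5, 1, 1.5, 0, 0, 0]
    - [-5, 1, 1.5, 0, 0, 0]
    - [-5, 1, 1.5, 0, 0, 0]

```text
clock: 14.45
tool_pos: [0.5347, 0.1639, 0.0407]
orientation: [3.141, -0.0, 1.371]
contact_force: [-7.0, -0.7, 10.2]
width: 0.478
```

```bash
python3 - <<'E'
from h import *
s=get_state(); print(s['clock'],s['tool_pos'],s['orientation'],s['contact_force'],s['torque'],s['width']*85.4)
c=snap('scene','scene6'); a=cv2.imread('pics/scene6.png');cv2.imwrite('pics/f1.png',cv2.resize(a[170:270,280:390],None,fx=6,fy=6,interpolation=2)) 
E
```

```text
14.45 [0.53470312 0.16394328 0.04066962] [ 3.14113242e+00 -2.22353588e-04  1.37091901e+00] [-7.00468805 -0.68241499 10.22617679] [-0.42204131  0.25273162 -0.44996631] 40.85700869144774
```

View pics/f1.png

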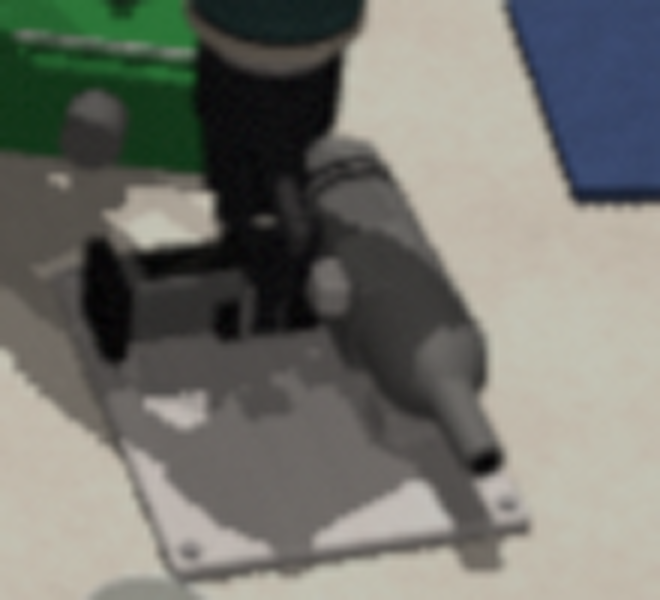

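Width is about 41 mm, so the trigger is fully squeezed with the finger beside the button. Next I slide along the blower's +y.

apply_moves:
  deltas:
    - [0.3, 1.5, 0, 0, 0, 0]
    - [0.6, 3, 0, 0, 0, 0]
    - [1, 5, 0, 0, 0, 0]
    - [1.4, 7, 0, 0, 0, 0]
    - [1.8, 9, 0, 0, 0, 0]
    - [2.2, 11, 0, 0, 0, 0]
    - [2.6, 13, 0, 0, 0, 0]
    - [3, 15, 0, 0, 0, 0]
    - [3.3, 16.5, 0, 0, 0, 0]
    - [3.5, 17.6, 0, 0, 0, 0]
  newtons: 20

```text
clock: 15.5
tool_pos: [0.5372, 0.1761, 0.0392]
orientation: [-3.14, 0.011, 1.37]
contact_force: [-14.2, -57.8, 14.5]
width: 0.477
```

```bash
python3 - <<'E'
from h import *
s=get_state(); print(s['clock'],s['tool_pos'],s['orientation'],s['contact_force'],s['torque'],s['width']*85.4)
E
```

```text
15.5 [0.53715826 0.17607767 0.03923512] [-3.14027348  0.01143391  1.37024484] [-14.19160174 -57.77295601  14.53294475] [-9.12949476  1.21623539 -0.04984986] 40.73813101952591
```

```bash
python3 - <<'E'
from h import *
c=snap('scene','scene7'); a=cv2.imread('pics/scene7.png');cv2.imwrite('pics/g1.png',cv2.resize(a[185:255,295:375],None,fx=8,fy=8,interpolation=2)) 
c=snap('top','top7'); a=cv2.imread('pics/top7.png');cv2.imwrite('pics/g2.png',cv2.resize(a[135:235,170:290],None,fx=6,fy=6,interpolation=2)) 
s=get_state();print(s['tool_pos'],s['contact_force'])
E
```

```text
[0.53714897 0.1760488  0.03925553] [-13.46318805 -51.39795171  12.61412755]
```

View pics/g1.png

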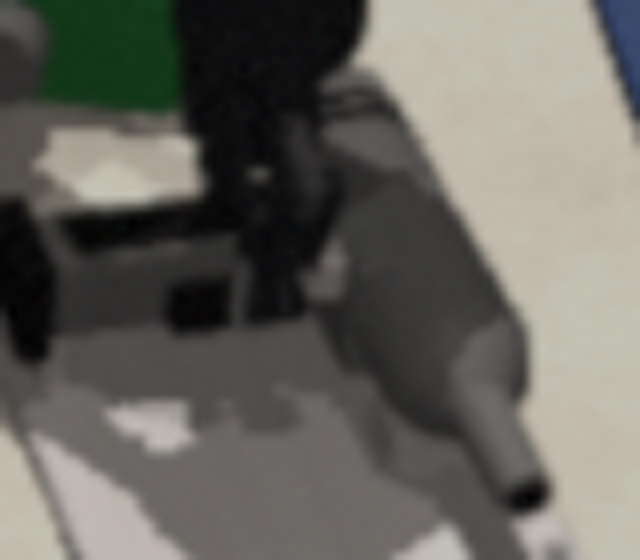

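View pics/g2.png

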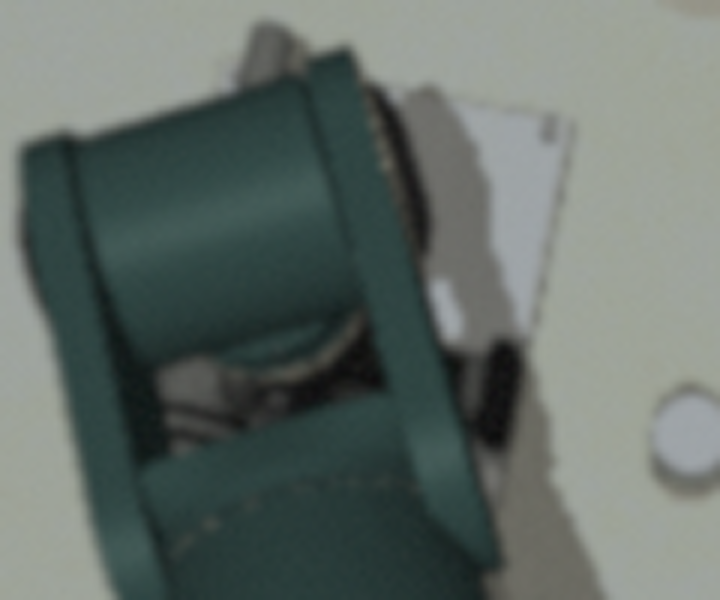

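The finger is at the button, but the 50+ N drag is mostly pad friction. I'll open to 46 mm and bias towards -x, so only the trigger finger presses.

apply_moves:
  deltas:
    - [-1, 0.2, 0, 0, 0, 0]
    - [-2, 0.4, 0, 0, 0, 0]
    - [-2.5, 0.5, 0, 0, 0, 0]
    - [-2.5, 0.5, 0, 0, 0, 0]
    - [-2.5, 0.5, 0, 0, 0, 0]
    - [-2.5, 0.5, 0, 0, 0, 0]
    - [-2.5, 0.5, 0, 0, 0, 0]
    - [-2.5, 0.5, 0, 0, 0, 0]
    - [-2.5, 0.5, 0, 0, 0, 0]
    - [-2.5, 0.5, 0, 0, 0, 0]
  hand: 46

```text
clock: 16.6
tool_pos: [0.5363, 0.1809, 0.0399]
orientation: [3.14, 0.002, 1.371]
contact_force: [6.4, -10.4, -1.3]
width: 0.538
```

```bash
cat > st.py <<'E'
from h import *
s=get_state(); f=s['contact_force']; a=-.1985; X=np.array([np.cos(a),np.sin(a)]);Y=np.array([-X[1],X[0]])
print(s['clock'],s['tool_pos'],s['orientation'],'w',s['width']*85.4,'fx,fy,fz',f[:2]@X,f[:2]@Y,f[2],s['torque'])
d=s['tool_pos'][:2]-[.5432,.2013]; print('blower xy mm',d@X*1e3,d@Y*1e3)
E
python3 st.py
```

```text
16.6 [0.53631427 0.1808774  0.03990895] [3.13968595e+00 1.53815486e-03 1.37072292e+00] w 45.91276897017919 fx,fy,fz 8.300979354990853 -8.893018778629747 -1.3402401990869925 [-1.56067988 -1.2360159  -0.28264052]
blower xy mm -2.7232031433954678 -21.37943271266204
```

Now fx is about 8 N, which is the trigger spring, and the y drag is small. I continue sliding.

apply_moves:
  deltas:
    - [-0.7, 0.6, 0, 0, 0, 0]
    - [-0.8, 1.2, 0, 0, 0, 0]
    - [-0.7, 1.7, 0, 0, 0, 0]
    - [-0.6, 2.2, 0, 0, 0, 0]
    - [-0.5, 2.7, 0, 0, 0, 0]
    - [-0.4, 3.2, 0, 0, 0, 0]
    - [-0.3, 3.7, 0, 0, 0, 0]
    - [-0.2, 4.2, 0, 0, 0, 0]
    - [-0.2, 4.2, 0, 0, 0, 0]
    - [-0.2, 4.2, 0, 0, 0, 0]

```text
clock: 17.6
tool_pos: [0.5369, 0.1845, 0.0403]
orientation: [3.138, 0.002, 1.37]
contact_force: [12.7, -16.4, -0.2]
width: 0.535
```

```bash
python3 st.py
```

```text
17.6 [0.53687261 0.18447739 0.04031446] [3.13784428e+00 2.14300753e-03 1.37045597e+00] w 45.695737392915426 fx,fy,fz 15.712086634805463 -13.540301774883599 -0.16484456130994882 [-2.50028293 -1.97000285 -0.27260942]
blower xy mm -2.8857405490245176 -17.740031308753135
```

apply_moves:
  deltas:
    - [0.1, 0.5, 0, 0, 0, 0]
    - [0.2, 1, 0, 0, 0, 0]
    - [0.3, 1.5, 0, 0, 0, 0]
    - [0.4, 2, 0, 0, 0, 0]
    - [0.5, 2.5, 0, 0, 0, 0]
    - [0.6, 3, 0, 0, 0, 0]
    - [0.7, 3.5, 0, 0, 0, 0]
    - [0.8, 4, 0, 0, 0, 0]
    - [0.8, 4, 0, 0, 0, 0]
    - [0.8, 4, 0, 0, 0, 0]

```text
clock: 18.6
tool_pos: [0.5375, 0.1871, 0.0404]
orientation: [3.138, 0.005, 1.369]
contact_force: [7.8, -29.6, 4.7]
width: 0.54
```

```bash
python3 st.py
```

```text
18.6 [0.53749298 0.18712852 0.04037668] [3.13817227 0.00458828 1.36946754] w 46.114164616129656 fx,fy,fz 13.477064017255525 -27.468973038843526 4.723982871496484 [-4.22307646 -1.50748723 -0.86308933]
blower xy mm -2.800352805580325 -15.018616877612887
```

apply_moves:
  deltas:
    - [0.1, 0.5, 0, 0, 0, 0]
    - [0.2, 1, 0, 0, 0, 0]
    - [0.3, 1.5, 0, 0, 0, 0]
    - [0.4, 2, 0, 0, 0, 0]
    - [0.4, 2, 0, 0, 0, 0]
    - [0.4, 2, 0, 0, 0, 0]
    - [0.4, 2, 0, 0, 0, 0]
    - [0.4, 2, 0, 0, 0, 0]
    - [0.4, 2, 0, 0, 0, 0]
    - [0.4, 2, 0, 0, 0, 0]

```text
clock: 19.6
tool_pos: [0.5378, 0.1882, 0.0404]
orientation: [3.138, 0.006, 1.369]
contact_force: [3.6, -40.6, 9.1]
width: 0.54
```

```bash
python3 st.py; python3 - <<'E'
from h import *
c=snap('scene','scene8'); a=cv2.imread('pics/scene8.png');cv2.imwrite('pics/h1.png',cv2.resize(a[185:255,295:375],None,fx=8,fy=8,interpolation=2)) 
E
```

```text
19.6 [0.53775302 0.18815318 0.04037929] [3.1384571  0.00638154 1.36884741] w 46.0752795132981 fx,fy,fz 11.545834454281259 -39.08222389410434 9.14953374842802 [-5.39753494 -1.10289648 -1.14998513]
blower xy mm -2.747484952590937 -13.962803530089683
```

View pics/h1.png

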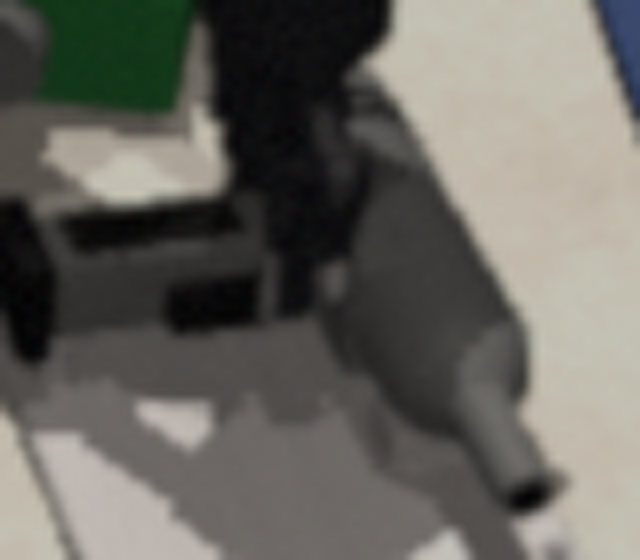

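```bash
python3 - <<'E'
import cv2,numpy as np
out=[]
for n in ('scene0','scene7','scene8'):
    a=cv2.imread(f'pics/{n}.png')[200:240,315:350].astype(float)
    a=np.clip((a/255)**.5*255,0,255).astype(np.uint8)
    out.append(cv2.resize(a,None,fx=7.5,fy=12,interpolation=cv2.INTER_NEAREST))
cv2.imwrite('pics/cmp.png',np.hstack(out)[:, :800])
E
```

```text
(no output)
```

View pics/cmp.png

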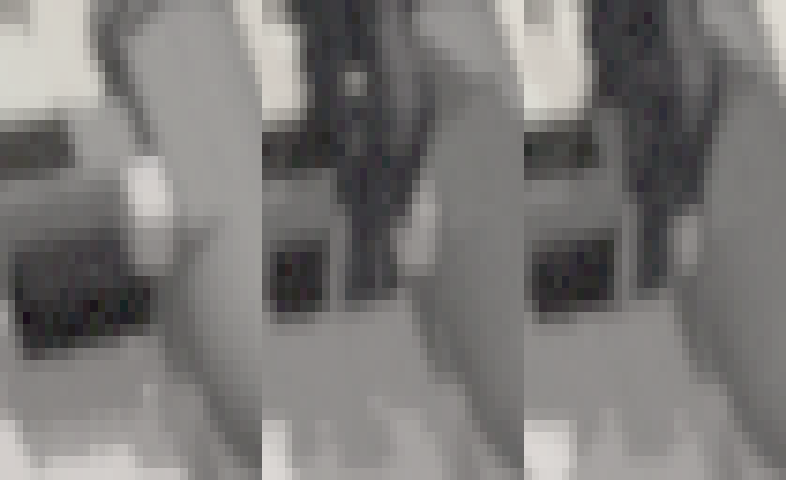

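```bash
python3 - <<'E'
import cv2,numpy as np
for n in ('scene0','scene7','scene8'):
    a=cv2.cvtColor(cv2.imread(f'pics/{n}.png'),cv2.COLOR_BGR2GRAY)
    print(n); print('     ',*range(324,346))
    for r in range(212,224): print(r,' ',*['%3d'%v for v in a[r,324:346]])
E
python3 - <<'E'
import sys; sys.path.insert(0,'.')
from m import *
for x in ([.543,.2015,-.199],[.5395,.2035,-.199]):
  c,si=np.cos(x[2]),np.sin(x[2])
  for y in (-16,-6,0):
    for z in (84,64):
        P=np.array((46,y,z))/1000
        print(x,y,z,proj(S,[x[0]+c*P[0]-si*P[1],x[1]+si*P[0]+c*P[1],P[2]])[0].round(1))
E
```

```text
scene0
      324 325 326 327 328 329 330 331 332 333 334 335 336 337 338 339 340 341 342 343 344 345
212    39  79  94  97  97  95  96  96  91  73  63  70  85  93  96  96  96  96  95  93  95  97
213    35  64  84  91  89  89  89 101 114 123 137 141 112  93  95  96  96  96  95  94  94  96
214    65  69  77  77  75  75  78 110 143 159 166 165 134  99  94  96  97  95  96  95  94  94
215    65  64  62  59  58  57  60  92 143 167 171 170 156 119  89  92  96  95  96  96  95  95
216    53  52  51  48  48  46  50  73 126 162 170 170 166 132  94  91  96  96  95  96  95  96
217    46  45  44  43  43  44  48  61  96 142 157 156 149 129  94  82  91  94  91  89  91  92
218    43  44  43  40  36  35  40  54  71 103 116 114 109  99  72  68  78  78  74  74  79  88
219    32  30  29  25  22  23  26  40  57  77  84  84  84  75  54  51  57  57  58  70  82  89
220    18  18  18  17  16  16  17  32  52  71  79  80  78  71  50  41  44  50  62  77  86  88
221    19  14  17  15  14  17  16  23  40  65  75  76  77  63  45  40  46  59  71  79  84  88
222    15  17  18  21  16  16  13  18  24  42  48  51  52  
[... 2420 characters left out ...]
  57  43  19  16  13  18  35  44  54  51  42  44  48  49  51  53  55  56
223     8   7  15  39  53  39  20  16  19  27  38  38  38  36  42  46  47  49  50  52  54  56
[0.543, 0.2015, -0.199] -16 84 [332.6 218.4]
[0.543, 0.2015, -0.199] -16 64 [332.  223.4]
[0.543, 0.2015, -0.199] -6 84 [335.7 218. ]
[0.543, 0.2015, -0.199] -6 64 [335.1 223. ]
[0.543, 0.2015, -0.199] 0 84 [337.5 217.7]
[0.543, 0.2015, -0.199] 0 64 [336.9 222.8]
[0.5395, 0.2035, -0.199] -16 84 [332.6 217.6]
[0.5395, 0.2035, -0.199] -16 64 [332.  222.6]
[0.5395, 0.2035, -0.199] -6 84 [335.7 217.2]
[0.5395, 0.2035, -0.199] -6 64 [335.1 222.2]
[0.5395, 0.2035, -0.199] 0 84 [337.5 216.9]
[0.5395, 0.2035, -0.199] 0 64 [336.9 222. ]
```

The button's front edge moved from column 332.3 to 335.2, and the predicted shift for 10 mm is 3.1 px. So it is fully in. I relax y slightly and ease the trigger by opening in steps.

apply_moves:
  deltas:
    - [-0.1, -0.5, 0, 0, 0, 0]
    - [-0.2, -1, 0, 0, 0, 0]
    - [-0.2, -1, 0, 0, 0, 0]
    - [-0.2, -1, 0, 0, 0, 0]
    - [-0.2, -1, 0, 0, 0, 0]
    - [-0.2, -1, 0, 0, 0, 0]
    - [-0.2, -1, 0, 0, 0, 0]
    - [-0.2, -1, 0, 0, 0, 0]
    - [-0.2, -1, 0, 0, 0, 0]
    - [-0.2, -1, 0, 0, 0, 0]
  hand: 51

```text
clock: 20.65
tool_pos: [0.5366, 0.1882, 0.0396]
orientation: [3.141, 0.005, 1.369]
contact_force: [-2.9, -27.8, 2.1]
width: 0.598
```

```bash
python3 st.py
```

```text
20.65 [0.53662343 0.18820854 0.03962962] [3.14096052 0.00507503 1.36939052] w 51.089400950894714 fx,fy,fz 2.670906482797426 -27.82791790944621 2.0860988579725213 [-3.75634243  0.0684178  -0.92674183]
blower xy mm -3.8658074913699054 -14.13128583825065
```

apply_moves:
  deltas:
    - [0, 0, 0, 0, 0, 0]
    - [0, 0, 0, 0, 0, 0]
    - [0, 0, 0, 0, 0, 0]
    - [0, 0, 0, 0, 0, 0]
    - [0, 0, 0, 0, 0, 0]
    - [0, 0, 0, 0, 0, 0]
    - [0, 0, 0, 0, 0, 0]
    - [0, 0, 0, 0, 0, 0]
    - [0, 0, 0, 0, 0, 0]
    - [0, 0, 0, 0, 0, 0]
  hand: 57

```text
clock: 21.65
tool_pos: [0.5366, 0.1882, 0.0393]
orientation: [3.141, 0.005, 1.369]
contact_force: [5.2, -29.7, 6.2]
width: 0.665
```

apply_moves:
  deltas:
    - [0, 0, 0, 0, 0, 0]
    - [0, 0, 0, 0, 0, 0]
    - [0, 0, 0, 0, 0, 0]
    - [0, 0, 0, 0, 0, 0]
    - [0, 0, 0, 0, 0, 0]
    - [0, 0, 0, 0, 0, 0]
    - [0, 0, 0, 0, 0, 0]
    - [0, 0, 0, 0, 0, 0]
    - [0, 0, 0, 0, 0, 0]
    - [0, 0, 0, 0, 0, 0]
  hand: 63

```text
clock: 22.65
tool_pos: [0.5362, 0.1884, 0.0391]
orientation: [-3.141, 0.005, 1.37]
contact_force: [0.5, -25.6, -1.2]
width: 0.738
```

```bash
python3 st.py
```

```text
22.65 [0.53615043 0.18838063 0.03905058] [-3.14120798  0.00522824  1.36966266] w 63.00640117210255 fx,fy,fz 5.559928502550578 -24.95923973441189 -1.195064317287077 [-3.62036656 -0.29070581 -0.8439173 ]
blower xy mm -4.363455558101294 -14.055844878049259
```

apply_moves:
  deltas:
    - [0, 0, 0, 0, 0, 0]
    - [0, 0, 0, 0, 0, 0]
    - [0, 0, 0, 0, 0, 0]
    - [0, 0, 0, 0, 0, 0]
    - [0, 0, 0, 0, 0, 0]
    - [0, 0, 0, 0, 0, 0]
    - [0, 0, 0, 0, 0, 0]
    - [0, 0, 0, 0, 0, 0]
    - [0, 0, 0, 0, 0, 0]
    - [0, 0, 0, 0, 0, 0]
  hand: 68

```text
clock: 23.65
tool_pos: [0.5348, 0.1887, 0.0383]
orientation: [-3.138, 0.006, 1.37]
contact_force: [-8.7, -21.8, -0.8]
width: 0.791
```

```bash
python3 st.py;  python3 - <<'E'
from h import *
c=snap('scene','scene9'); a=cv2.imread('pics/scene9.png');cv2.imwrite('pics/i1.png',cv2.resize(a[185:255,295:375],None,fx=8,fy=8,interpolation=2)) 
E
```

```text
23.65 [0.53479507 0.18866666 0.03833868] [-3.13786859  0.00570737  1.36991232] w 67.55462047710368 fx,fy,fz -4.24128862443768 -23.132396149866786 -0.7993733265396805 [-3.1321623   1.28584212 -0.77563906]
blower xy mm -5.7486075583215035 -14.042713420792403
```

View pics/i1.png

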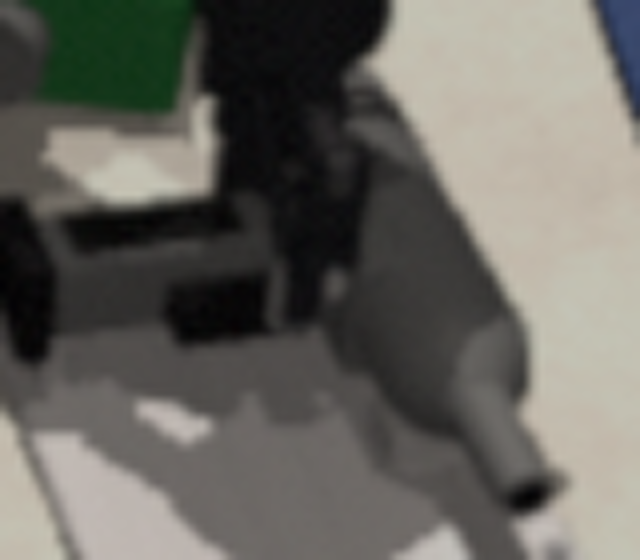

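apply_moves:
  deltas:
    - [0.5, -0.1, 0, 0, 0, 0]
    - [1, -0.2, 0, 0, 0, 0]
    - [1.5, -0.3, 0, 0, 0, 0]
    - [2, -0.4, 0, 0, 0, 0]
    - [2.5, -0.5, 0, 0, 0, 0]
    - [3, -0.6, 0, 0, 0, 0]
    - [3, -0.6, 0, 0, 0, 0]
    - [3, -0.6, 0, 0, 0, 0]
    - [3, -0.6, 0, 0, 0, 0]
    - [3, -0.6, 0, 0, 0, 0]
  hand: 70

```text
clock: 24.7
tool_pos: [0.5364, 0.1884, 0.0376]
orientation: [-3.135, 0.006, 1.37]
contact_force: [-19.6, -19.5, -0.1]
width: 0.819
```

```bash
python3 st.py;  python3 - <<'E'
from h import *
c=snap('scene','scene10')
out=[]
for n in ('scene0','scene8','scene10'):
    a=cv2.imread(f'pics/{n}.png')[200:240,310:345].astype(float)
    a=np.clip((a/255)**.5*255,0,255).astype(np.uint8)
    out.append(cv2.resize(a,None,fx=7.5,fy=12,interpolation=cv2.INTER_NEAREST))
cv2.imwrite('pics/cmp2.png',np.hstack(out)[:, :800])
E
```

```text
24.7 [0.53641188 0.18836796 0.03764136] [-3.13459309  0.00622091  1.37030113] w 69.91637926022685 fx,fy,fz -15.364343681112196 -23.024357929289966 -0.06306985284306849 [-2.67417157  2.78558618 -0.67960927]
blower xy mm -4.1046371139462074 -14.01670843734829
```

View pics/cmp2.png

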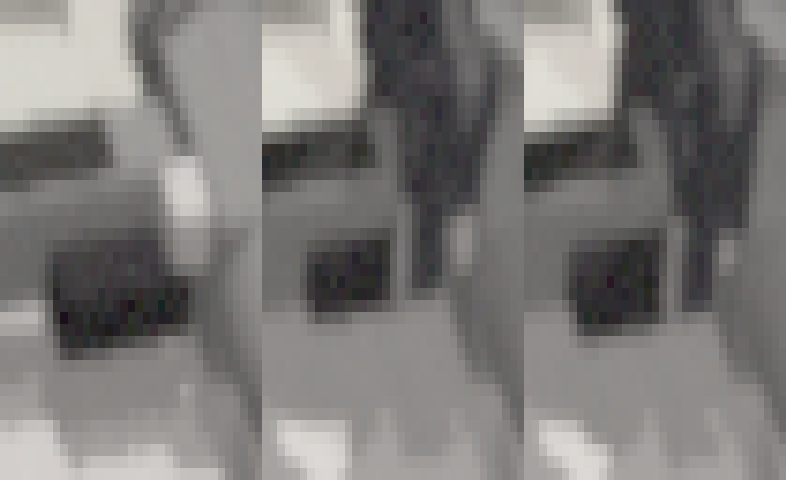

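The trigger's lower edge sits at about 10 mm of travel, although the finger has moved well past that, so it holds by itself. I'll back off along -y, check, then lift.

apply_moves:
  deltas:
    - [-0.3, -1.5, 0, 0, 0, 0]
    - [-0.6, -3, 0, 0, 0, 0]
    - [-1, -5, 0, 0, 0, 0]
    - [-1.4, -7, 0, 0, 0, 0]
    - [-1.8, -9, 0, 0, 0, 0]
    - [-2.2, -11, 0, 0, 0, 0]
    - [-2.6, -13, 0, 0, 0, 0]
    - [-2.6, -13, 0, 0, 0, 0]
    - [-2.6, -13, 0, 0, 0, 0]
    - [-2.6, -13, 0, 0, 0, 0]

```text
clock: 25.75
tool_pos: [0.5368, 0.1777, 0.0398]
orientation: [3.142, -0.0, 1.371]
contact_force: [-0.5, -0.5, 0.3]
width: 0.822
```

```bash
python3 st.py;  python3 - <<'E'
from h import *
c=snap('scene','scene11')
out=[]
for n in ('scene0','scene10','scene11'):
    a=cv2.imread(f'pics/{n}.png')[200:240,310:345].astype(float)
    a=np.clip((a/255)**.5*255,0,255).astype(np.uint8)
    out.append(cv2.resize(a,None,fx=7.5,fy=12,interpolation=cv2.INTER_NEAREST))
cv2.imwrite('pics/cmp3.png',np.hstack(out)[:, :800])
E
```

```text
25.75 [0.53681241 0.17765666 0.03983077] [ 3.14151649e+00 -6.46404647e-05  1.37130244e+00] w 70.16153936070961 fx,fy,fz -0.38193882333953905 -0.5390299354514227 0.285298458904742 [-0.01582757  0.01561057  0.03701823]
blower xy mm -1.599715917980391 -24.438689507128053
```

View pics/cmp3.png

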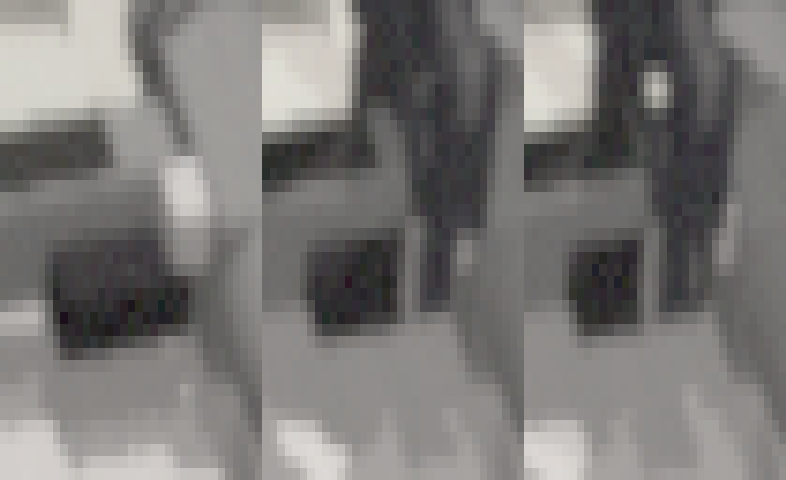

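All forces are near zero and the trigger is still held in. I lift straight up.

apply_moves:
  deltas:
    - [0, -1, 3, 0, 0, 0]
    - [0, -2, 8, 0, 0, 0]
    - [0, -3, 16, 0, 0, 0]
    - [0, -3, 26, 0, 0, 0]
    - [0, -3, 40, 0, 0, 0]
    - [0, -3, 60, 0, 0, 0]
    - [0, -3, 85, 0, 0, 0]
    - [0, -3, 110, 0, 0, 0]
    - [0, -3, 135, 0, 0, 0]
    - [0, -3, 150, 0, 0, 0]

```text
clock: 26.8
tool_pos: [0.5372, 0.1747, 0.1931]
orientation: [3.139, -0.001, 1.371]
contact_force: [0.4, -0.4, 0.3]
width: 0.818
```

apply_moves:
  deltas:
    - [0, 30, 10, 0, 0, 0]
    - [0, 60, 20, 0, 0, 0]
    - [0, 95, 30, 0, 0, 0]
    - [0, 130, 40, 0, 0, 0]
    - [0, 165, 40, 0, 0, 0]
    - [0, 200, 40, 0, 0, 0]
    - [0, 230, 40, 0, 0, 0]
    - [0, 250, 40, 0, 0, 0]
    - [0, 260, 40, 0, 0, 0]
    - [0, 260, 40, 0, 0, 0]

```text
clock: 27.8
tool_pos: [0.5367, 0.435, 0.2296]
orientation: [-3.141, 0.0, 1.372]
contact_force: [-0.4, 0.5, -0.7]
width: 0.823
```

```bash
python3 - <<'E'
from h import *
s=get_state();print(s['clock'],s['tool_pos'],s['contact_force'])
snap('scene','sceneF');snap('top','topF')
def cr(n,y0,y1,x0,x1,k): return cv2.resize(cv2.imread(f'pics/{n}.png')[y0:y1,x0:x1],None,fx=k,fy=k,interpolation=2)
cv2.imwrite('pics/F1.png',np.hstack([cr('scene0',195,255,295,360,6),cr('sceneF',195,255,295,360,6)]))
cv2.imwrite('pics/F2.png',np.hstack([cr('top0',135,265,180,400,1.8),cr('topF',135,265,180,400,1.8)]))
for n in ('scene0','sceneF'):
    a=cv2.cvtColor(cv2.imread(f'pics/{n}.png'),cv2.COLOR_BGR2GRAY)
    print(n,'  ',*range(324,346))
    for r in range(214,232): print(r,' ',*['%3d'%v for v in a[r,324:346]])
E
```

```text
27.8 [0.53670347 0.43501118 0.22955931] [-0.44604892  0.51825262 -0.71629858]
scene0    324 325 326 327 328 329 330 331 332 333 334 335 336 337 338 339 340 341 342 343 344 345
214    65  69  77  77  75  75  78 110 143 159 166 165 134  99  94  96  97  95  96  95  94  94
215    65  64  62  59  58  57  60  92 143 167 171 170 156 119  89  92  96  95  96  96  95  95
216    53  52  51  48  48  46  50  73 126 162 170 170 166 132  94  91  96  96  95  96  95  96
217    46  45  44  43  43  44  48  61  96 142 157 156 149 129  94  82  91  94  91  89  91  92
218    43  44  43  40  36  35  40  54  71 103 116 114 109  99  72  68  78  78  74  74  79  88
219    32  30  29  25  22  23  26  40  57  77  84  84  84  75  54  51  57  57  58  70  82  89
220    18  18  18  17  16  16  17  32  52  71  79  80  78  71  50  41  44  50  62  77  86  88
221    19  14  17  15  14  17  16  23  40  65  75  76  77  63  45  40  46  59  71  79  84  88
222    15  17  18  21  16  16  13  18  24  42  48  51  52  45  39  41  52  63  72  77  83  86
223    13  15  14  15  15  16  14  13  11  14  17  26  32  34  36  43  54  64 
[... 1857 characters left out ...]
33  32  35  39  42  54  65  71  77  82  85
225     6   5   7   7   6   9   9   9  13  26  42  39  35  34  38  40  50  61  69  74  79  83
226    11  14  19  19  25  32  36  36  41  56  62  50  36  35  38  39  47  57  65  70  77  79
227    36  42  53  58  61  63  65  64  68  72  72  61  42  34  40  39  42  53  60  68  74  78
228    65  65  71  73  73  73  75  83  87  79  75  68  51  37  40  40  39  49  57  63  70  73
229    75  73  73  74  74  75  77  80  83  76  74  73  59  44  41  41  40  43  52  58  64  69
230    75  75  74  75  74  74  76  76  76  74  74  75  70  53  45  45  40  41  48  52  60  63
231    75  75  75  74  75  75  76  77  78  76  78  77  72  64  56  52  50  45  44  48  54  58
```

View pics/F1.png

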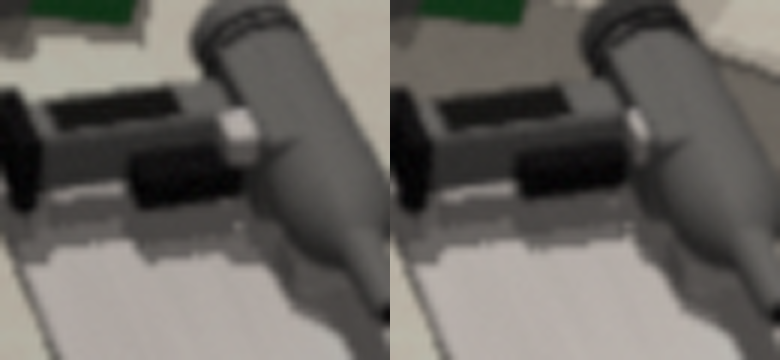

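View pics/F2.png

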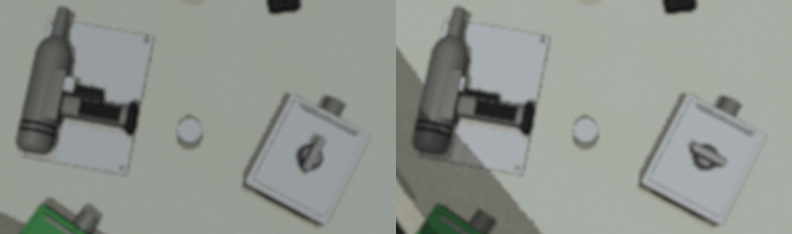

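View pics/sceneF.png

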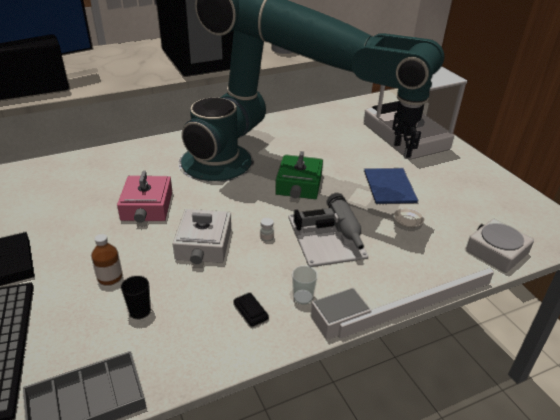

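The trigger and button both stay in, the wing is crosswise and the bystanders haven't moved. One quick check of the wing's angle before handing in.

```bash
python3 - <<'E'
import cv2,numpy as np
cv2.imwrite('pics/w.png',cv2.resize(cv2.imread('pics/topF.png')[180:265,305:395],None,fx=6,fy=6,interpolation=2))
E
```

```text
(no output)
```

View pics/w.png

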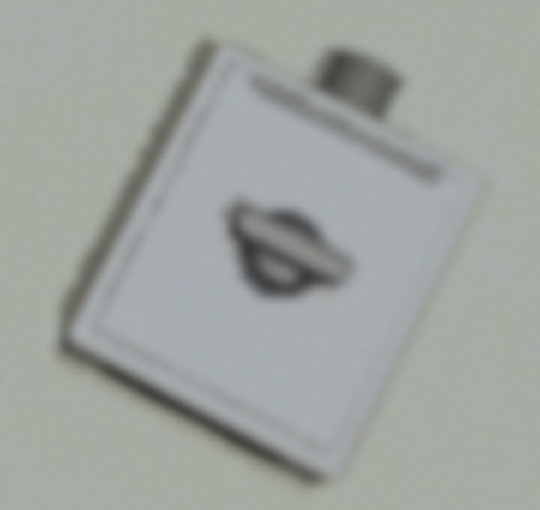

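The wing runs from (235,212) to (348,270), a 27° slope. The box edge along y also slopes 27°, so it is fully locked.

```bash
python3 -c "
from plant import job
print(job.hand_in())"
```

```text
the job is handed in; nothing more can be done
None
```

I did both parts of the job and handed it in at about 28 s on the robot's clock. No verdict is reported.

- **Stud:** I gripped the wing, pushed it in to the bottom stop (about 11.7 mm) and turned it clockwise to the stop. The final top view shows the wing sloping 27°, the same as the box's y edge, so it is turned a full 90°. It also sits lower than before, so it stayed in after release.
- **Blower:** I squeezed the trigger fully (opening 41 mm) and slid the finger against the button until its edge had moved 3 px, which matches 10 mm of travel. I kept it pressed while easing the trigger. After I let go, the pictures show the button still in and the trigger holding at roughly 9–10 mm.
- **Clearance:** The hand is clear of everything with contact force near zero, and the bystanders look unmoved.

Two checks did not agree cleanly:

- **Blower position:** my camera estimate was about 5 mm off along the blower's x, which I corrected by force feedback.
- **First slide:** it dragged with about 58 N of force, so I loosened the grip before pressing the button. During the press the side force peaked at about 39 N, and the moment readings could not tell whether all of it was on the button or partly on the barrel.

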